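Raise the announcer's hatch window to the marker

ROBOT

A 6-joint arm with a two-finger parallel gripper is mounted at the origin on the work surface. World frame = base frame: x ahead of the robot, y to its left, z up, the work surface at z = 0. Lengths are in m, angles in rad, forces in N, time in s.
With the tool pointing down it reaches from about 0.35 to 0.975 m from the base axis. Payload 4.9 kg.
Tool frame: the origin (TCP) lies between the finger pads; the fingertips stand 19 mm ahead of it and the grasp point (between the pads) is the TCP; z points along the fingers, y is the direction in which the jaws open and shut (so a half turn about z gives the same grasp; the last joint's range is limited). The gripper opens to 85 mm and grips with 20 to 120 N. Pads are 22 mm wide; open, the fingers measure 114 mm over their backs; the gripper's body (76 mm by 85 mm) begins 54 mm behind the grasp point. The pads swing forward as they close: fully open they stand 13 mm farther back than shut.
Start: joints at [1.119, 0.053, 1.613, -0, 1.476, -0.119], TCP at [0.204, 0.591, 0.229] pointing down, gripper open.
Joint ranges: [-3.01, 3.01], [-1.01, 2.22], [0.06, 2.58], [-1.02, 4.17], [0.09, 2.62], [-3.14, 3.14]. Speed limits (rad/s): [2.57, 2.57, 3.14, 3.14, 3.14, 3.14].

INTERFACE

Orientations are given as a unit quaternion [w, x, y, z].
In Python, from plant import state, grab_frame, calibration, job_done gives the robot as it stands. The module is installed in compiled form; this text tells all that it offers.
- The arm moves only by the tool servo_tool, never from a script. Its argument "deltas" is a list that holds one entry, the list of rows, each a list of 5 numbers: the finger opening in mm, from 0 to 85.4, then the shift along the world's x, y, z in mm, then the turn about the world's z in units of 6 degrees (1.0 is 6 degrees). A call has 1 to 5 rows; each row is the pose to reach, as a shift and turn from the pose commanded when the call began; what a row does not reach only later rows make up. A row lasts 1/8 s, in which the tool goes at most 62.5 mm and 10.7 degrees, less where a joint would pass 70% of its speed; a pose out of reach is approached as far as the arm can. A call with a gripper value outside its range is refused whole. The fingers move at their own pace and stop on an object; the grip force is fixed at half the most. Time passes only in rows, so rows that repeat a pose let the fingers close. It gives the time, the measured TCP pose, the force and the opening at its end, in the units of the state.
- state(): the state, without advancing time (a new reading comes with each control period).
- grab_frame(name): name is "side" or "top"; returns the picture (400x640x3 uint8, red, green, blue); there is no depth.
- calibration(name): a dict with "intrinsics" (3x3 intrinsics, pixels), "k1" (the pictures are not rectified: a ray, as slopes to the right and down, at radius r is drawn at 1 + k1 r^2 times it, then the intrinsics apply), "world_from_camera" (4x4, takes a point from camera to world coordinates). Camera axes: x right, y down, z forward; pixel columns grow to the right and rows downward; lengths in m; the calibration is good to about 2 mm. A picture is of the moment at which its call begins. calibration takes no time and is no camera call.
- job_done(): hands the job in, once; it reports no verdict.
The state is a dict: "time": time; "joint_pos": joint angles; "joint_vel": joint speeds; "joint_efforts": joint torques, N m; "tool_pos": TCP position; "tool_rot": TCP orientation; "contact_force": force on the tool from outside, world axes, zero at the start; "ft_torque": the same for the moment, N m; "gripper_width": opening from 0.0 (shut) to 1.0 (fully open).
Only numpy, scipy, OpenCV 4.12 (cv2) and the standard library are available. Lean on these libraries where they do the work, as an engineer would, in place of code of your own. Each camera call takes 0.05 s, during which the arm holds its last target.

TASK

Open the hatch in the announcer's desk screen so that scripts can be handed through: reach with the fingertips beneath the yellow lip of the clear sliding window and push it up until the lip is level with the red marker collars on the posts, within a centimetre, then leave it standing there and draw the hand clear. Only push, never pinch the lip between the fingers, and leave the red collars, the microphone, the mug and the stapler where they are.

Things in the scene. Friction and masses are not known exactly. Their poses are not given: they have to be found in the camera images.
- frame: Fixed desk screen, 370 mm wide, 380 high, standing to the left. Two 30 x 30 mm posts, centres 170 mm either side of the middle; foot plates 12 mm high, 60 wide, reaching 60 mm to both sides of the plane. Origin on the desk midway between the posts; z up, y along the frame (towards the robot), x level through it, to the robot's left. Above 180 mm a fixed clear pane stands behind the window.
- lip_edge (a point): Middle of the yellow lip plate's front edge, half-way up. The plate (geom sash_c1) is 240 mm long along the frame's y; its underside is 6 mm below this point, flat, open from the front and below; a second yellow layer (sash_c2), 12 mm back, tops it to 9 mm above. It stands out 41 mm level from the clear window to the frame's -x; this edge is 50 mm from the frame's plane.
- sash (a joint): Height of the sliding window in m: 0 fully down (lip_edge 85 mm above the desk), growing as it rises, stop at 0.18. Balanced by counterweights behind the posts, it stays where it is left; 1 to 4 N moves it up, a little more when fast. The lip moves straight up and down with it.
- mark_level (a point): Centre of the red collar round the post nearer the robot (+y of the frame); an equal collar sits at the same height round the other post. Each collar is 42 x 42 mm and 20 mm high. Its height is the height that lip_edge must reach. The collars are stiff and can slide on the posts only by a hard push.
- mic_mid (a point): Desk microphone, about the middle of its height: round foot 76 mm across, 167 mm tall, ball head 44 mm. Loose; to be left alone.
- mug_mid (a point): Blue mug, centre: 76 mm across plus handle, 90 mm tall. Loose; to be left alone.
- stapler_mid (a point): Green stapler lying on the desk, centre: 120 x 34 x 47 mm, long along its x. Loose; to be left alone.

How it is judged:
On the way, in this order (a step that is already met when the one before it is completed fails the run):
1. the fingers push up on the yellow lip while the window is still well below the collars (contact force between the fingers and sash_c1 above 0.5 N and z of lip_edge in the frame of mark_level below -0.02 m), for 0.1 s.
2. the lip is level with the collars within 10 mm (z of lip_edge in the frame of mark_level between -0.01 and 0.01 m), for 0.2 s.
At the end, for the whole second after the job is handed in: The front edge of the lip is within 10 mm of the collars' mid-height, the window is at rest, the collars are where they were (6 mm) and the microphone, mug and stapler have not moved more than 20 mm (all of step 2 and velocity of joint sash between -0.01 and 0.01 m/s and distance of mark_level from where it was at the start of the episode below 0.006 m and distance of each of mic_mid, mug_mid, stapler_mid from where it was at the start of the episode below 0.02 m); the robot touches nothing.
It fails at once if the lip is pinched: fingers press on its top layer and on the lip plate beneath it at once (contact force between the fingers and sash_c1 above 1.5 N and contact force between the fingers and sash_c2 above 1.5 N).
It fails at once if the microphone, the mug or the stapler is lifted, carried or pushed more than 20 mm (distance of any of mic_mid, mug_mid, stapler_mid from where it was at the start of the episode above 0.02 m).
It fails at once if the red collars are shifted (distance of mark_level from where it was at the start of the episode above 0.006 m).
It also fails if it takes over 38 s, if anything falls off the work surface, if the arm or the gripper's body presses on something with over 40 N, if the wrist force passes 120 N, or if a joint passes its speed limit or range.

## Working session

There is one attempt and no reset: what is moved stays moved. The work goes in short steps, Python scripts to look and compute and a tool call to move; the robot and the scene stay as the last step left them, time stands still between calls to the robot, and variables do not carry over. Pictures are saved under pics/ and viewed, and the job is handed in when it is done.

Besides the shell and the picture viewer there is one more tool, called after "Request:" as name([rows], argument=value, ...), one row to a line, values as JSON. servo_tool: Moves the arm, as the interface text tells. Its arguments: {"type":"object","properties":{"deltas":{"type":"array","items":{"type":"array","items":{"type":"array","items":{"type":"number"}}}}},"required":["deltas"]}

```bash
mkdir -p pics; python3 - <<'E'
from plant import state, grab_frame, calibration
import cv2,numpy as np
np.set_printoptions(precision=4,suppress=True)
for n in("side","top"):
    im=grab_frame(n); cv2.imwrite(f"pics/{n}0.png",im[:,:,::-1]); c=calibration(n); print(n,c)
s=state(); print(s)
E
```

```text
side {'intrinsics': array([[398.2671,   0.    , 328.6181],
       [  0.    , 398.2671, 191.6973],
       [  0.    ,   0.    ,   1.    ]]), 'k1': -0.07841967682758988, 'world_from_camera': array([[ 0.4772, -0.8417,  0.2527,  0.3585],
       [-0.8788, -0.4565,  0.1392,  0.013 ],
       [-0.0019, -0.2885, -0.9575,  0.8937],
       [ 0.    ,  0.    ,  0.    ,  1.    ]])}
top {'intrinsics': array([[376.9649,   0.    , 319.8575],
       [  0.    , 376.9649, 204.0622],
       [  0.    ,   0.    ,   1.    ]]), 'k1': 0.024502364414258626, 'world_from_camera': array([[ 0.0279, -0.9911,  0.1302,  0.475 ],
       [-0.9994, -0.0247,  0.0258,  0.1216],
       [-0.0223, -0.1308, -0.9912,  0.8525],
       [ 0.    ,  0.    ,  0.    ,  1.    ]])}
{'time': 0.1, 'joint_pos': array([ 1.119 ,  0.0533,  1.6142,  0.    ,  1.476 , -0.119 ]), 'joint_vel': array([ 0.0019, -0.0019, -0.0005, -0.0002, -0.0011,  0.    ]), 'joint_efforts': array([ -0.0005, -39.4904, -37.1363,  -0.0002,   0.0039,   0.    ]), 'tool_pos': array([0.2039, 0.5902, 0.2273]), 'tool_rot': array([-0.0003,  0.1656,  0.9862, -0.0009]), 'contact_force': array([ 0.2114,  0.3574, -0.2059]), 'ft_torque': array([-0.0148,  0.0292,  0.0445]), 'gripper_width': 0.9999849054014659}
```

View pics/side0.png

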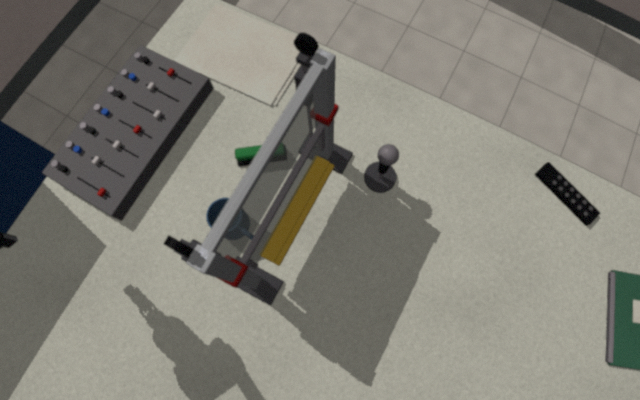

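View pics/top0.png

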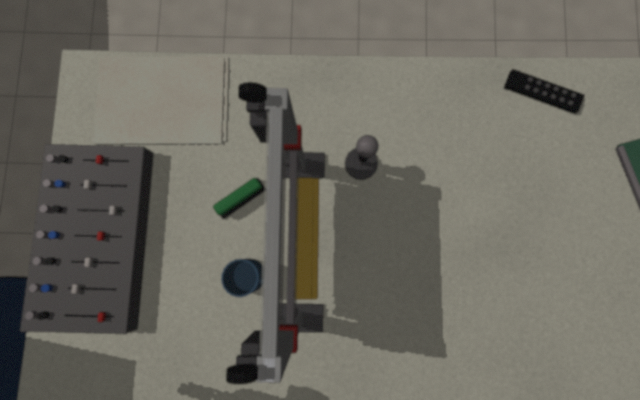

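The side view shows the screen from (205,255) to (325,60), with the lip running (275,260)–(325,165). The collars are at (237,270) and (326,113), the mic at (385,170), the stapler at (260,152) and the mug at (225,215). The top view shows the lip at x 297–319, y 178–298, facing the robot's right. Next I'll measure these.

```bash
cat > h.py <<'E'
from plant import state, grab_frame, calibration
import cv2,numpy as np
np.set_printoptions(precision=4,suppress=True)
def ray(n,uv):
    c=calibration(n);K=c["intrinsics"];k=c["k1"];T=c["world_from_camera"]
    d=np.array([(uv[0]-K[0,2])/K[0,0],(uv[1]-K[1,2])/K[1,1]]);u=d.copy()
    for _ in range(20): u=d/(1+k*(u@u))
    return T[:3,3],T[:3,:3]@np.array([u[0],u[1],1])
def plane(n,uv,z,ax=2):
    o,d=ray(n,uv);return o+d*(z-o[ax])/d[ax]
def proj(n,p):
    c=calibration(n);K=c["intrinsics"];T=c["world_from_camera"]
    q=T[:3,:3].T@(np.array(p)-T[:3,3]);u=q[:2]/q[2];u=u*(1+c["k1"]*(u@u));return K[:2,:2]@u+K[:2,2]
def tri(a,b):
    (o1,d1),(o2,d2)=ray("side",a),ray("top",b)
    d1=d1/np.linalg.norm(d1);d2=d2/np.linalg.norm(d2)
    t=np.linalg.lstsq(np.c_[d1,-d2],o2-o1,rcond=None)[0]
    p,q=o1+t[0]*d1,o2+t[1]*d2;return (p+q)/2,np.linalg.norm(p-q)
def blobs(im,lo,hi,amin=15):
    m=cv2.inRange(cv2.cvtColor(im,cv2.COLOR_RGB2HSV),lo,hi)
    n,l,s,c=cv2.connectedComponentsWithStats(m)
    out=[]
    for i in range(1,n):
        if s[i,4]>=amin:
            mm=(l==i).astype(np.uint8);cn=max(cv2.findContours(mm,0,1)[0],key=cv2.contourArea)
            out.append((s[i,4],c[i],cv2.boxPoints(cv2.minAreaRect(cn))))
    return out
E
python3 - <<'E'
from h import *
for n in("side","top"):
    im=cv2.imread(f"pics/{n}0.png")[:,:,::-1].copy()
    for nm,lo,hi in(("yel",(15,120,50),(30,255,255)),("red",(0,150,60),(6,255,255)),("red2",(174,150,60),(180,255,255)),("green",(45,90,20),(85,255,255))):
        for b in blobs(im,lo,hi): print(n,nm,b[0],b[1],b[2].round(1).tolist())
    big=cv2.resize(im[60:320,180:420],None,fx=3,fy=3,interpolation=cv2.INTER_CUBIC)[:,:,::-1]
    cv2.imwrite(f"pics/{n}0z.png",cv2.convertScaleAbs(big,alpha=1.5)[:600 if n=='x' else 780][:, :720]) if 0 else cv2.imwrite(f"pics/{n}0z.png",cv2.resize(cv2.convertScaleAbs(big,alpha=1.6),(553,599)))
E
```

```text
side yel 2373 [297.0893 210.1951] [[259.8999938964844, 254.8000030517578], [316.3999938964844, 154.10000610351562], [335.0, 164.5], [278.5, 265.20001220703125]]
side red 25 [169.96  71.48] [[166.5, 72.5], [171.0, 68.0], [174.0, 71.0], [169.5, 75.5]]
side red 91 [327.2198 115.2967] [[314.3999938964844, 114.80000305175781], [335.6000061035156, 104.19999694824219], [341.20001220703125, 115.4000015258789], [320.0, 126.0]]
side red 29 [136.1724 128.8276] [[132.5, 129.5], [137.0, 125.0], [140.0, 128.0], [135.5, 132.5]]
side red 37 [100.8108 191.6216] [[96.5, 192.5], [101.5, 187.5], [105.0, 191.0], [100.0, 196.0]]
side red 121 [237.7934 272.0579] [[221.89999389648438, 280.20001220703125], [231.5, 257.8999938964844], [246.6999969482422, 264.3999938964844], [237.10000610351562, 286.79998779296875]]
side green 248 [246.2177 152.996 ] [[234.89999389648438, 149.0], [258.8999938964844, 145.60000610351562], [260.70001220703125, 158.0], [236.60000610351562, 161.5]]
side green 2058 [626.346  321.8586] [[614.0, 272.0], [639.0, 272.0], [639.0, 368.0], [614.0, 368.0]]
top yel 2454 [306.7469 238.0391] [
[... 466 characters left out ...]
[98.0, 313.0], [103.0, 313.0], [103.0, 320.0], [98.0, 320.0]]
top red 61 [290.4426 330.5574] [[280.0, 327.0], [296.0, 327.0], [296.0, 340.0], [280.0, 340.0]]
top red 17 [294.4118 346.8824] [[292.8999938964844, 350.79998779296875], [294.20001220703125, 341.8999938964844], [296.1000061035156, 342.20001220703125], [294.79998779296875, 351.1000061035156]]
top green 226 [634.5044 154.5265] [[625.0, 144.89999389648438], [638.2000122070312, 139.89999389648438], [649.7000122070312, 169.89999389648438], [636.5, 175.0]]
top green 652 [237.9463 196.566 ] [[212.8000030517578, 205.89999389648438], [255.6999969482422, 176.8000030517578], [263.3999938964844, 188.10000610351562], [220.5, 217.1999969482422]]
```

View pics/side0z.png

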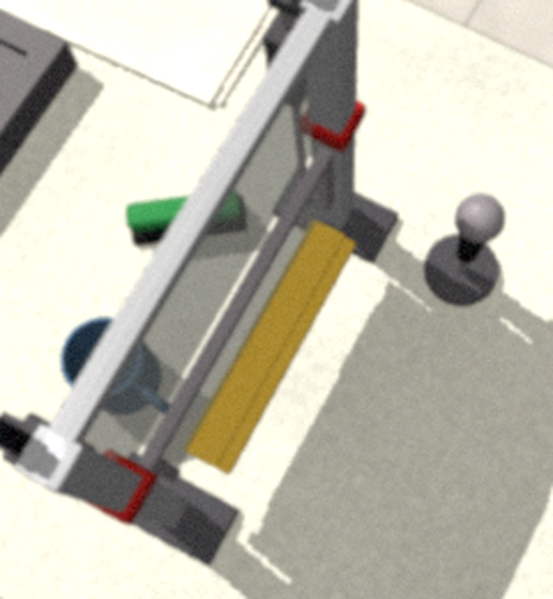

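View pics/top0z.png

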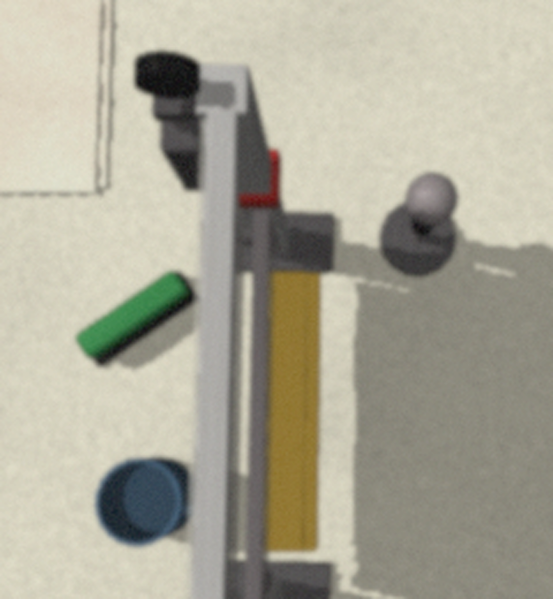

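```bash
python3 - <<'E'
from h import *
P={}
for k,a,b in(("lip near front",(278.8,264.6),(316.3,297.8)),("lip far front",(334.2,164.5),(318.2,178.4)),("lip near back",(260.5,254.8),None)):
    if b: P[k]=tri(a,b);print(k,P[k])
a,b=P["lip near front"][0],P["lip far front"][0]
print("len",np.linalg.norm(a-b),"mid",(a+b)/2,"yaw of line",np.degrees(np.arctan2((a-b)[1],(a-b)[0])))
z=(lambda s,uv:(180+uv[0]/2.304,60+uv[1]/2.304))
# far collar: near-front corner top/bottom; near collar top corners
print("far collar c bottom",tri(z(0,(342,148)),z(0,(278,205))))
print("far collar front far corner top",tri(z(0,(364,103)),z(0,(278,150))))
for n,uv in(("top",(362,162)),("side",(385,170))): 
    print(n,plane(n,uv,0.02))
print("mic head",tri((388,154),(367,146)))
print("mug top", plane("top",(241,277),0.09))
for uv in((295,346),(292,340),(296,327)): print(uv,plane("top",uv,0.25))
E
python3 - <<'E'
import cv2,numpy as np
for n,(x,y,w,h) in(("side",(215,235,75,70)),("top",(265,300,75,70)),("side",(300,90,75,70)),("top",(265,120,75,70))):
    im=cv2.imread(f"pics/{n}0.png")[y:y+h,x:x+w]
    cv2.imwrite(f"pics/z_{n}_{y}.png",cv2.resize(cv2.convertScaleAbs(im,alpha=1.6),None,fx=5,fy=5,interpolation=cv2.INTER_CUBIC))
a=[cv2.imread(f"pics/z_{k}.png") for k in("side_235","top_300","side_90","top_120")]
cv2.imwrite("pics/zz.png",np.hstack(a[:2]));cv2.imwrite("pics/zz2.png",np.hstack(a[2:]))
E
```

```text
lip near front (array([0.3888, 0.1435, 0.096 ]), np.float64(0.0009938927318322046))
lip far front (array([0.6255, 0.1461, 0.1037]), np.float64(0.00039419161489283))
len 0.23679389678849203 mid [0.5072 0.1448 0.0999] yaw of line -179.37759557497972
far collar c bottom (array([0.6541, 0.1747, 0.2154]), np.float64(0.0012259579214016427))
far collar front far corner top (array([0.6922, 0.175 , 0.2293]), np.float64(0.0012780887908396042))
top [0.6824 0.051  0.02  ]
side [0.6982 0.0497 0.02  ]
mic head (array([0.6802, 0.0535, 0.1532]), np.float64(0.0008490013755641222))
mug top [0.4245 0.2947 0.09  ]
(295, 346) [0.3338 0.1693 0.25  ]
(292, 340) [0.3424 0.1742 0.25  ]
(296, 327) [0.3618 0.1688 0.25  ]
```

View pics/zz.png

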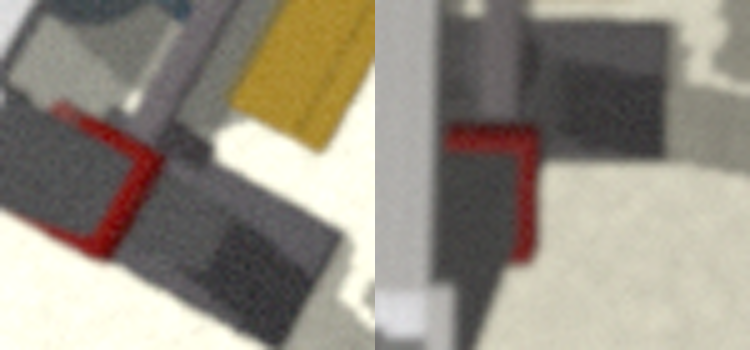

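View pics/zz2.png

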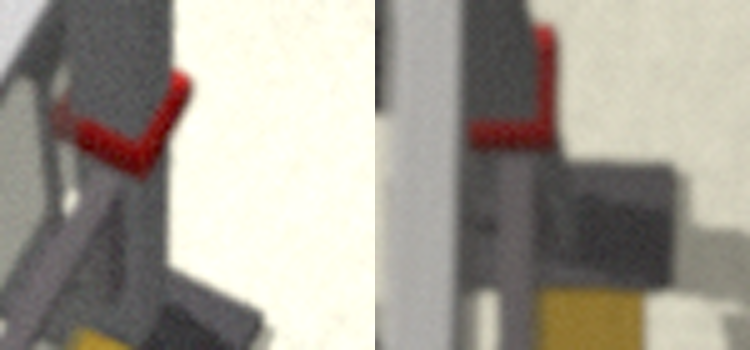

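```bash
python3 - <<'E'
import cv2,numpy as np
from plant import grab_frame
# average several frames to cut noise
for n in("side","top"):
    im=np.mean([grab_frame(n).astype(float) for _ in range(6)],0)
    np.save(f"pics/{n}avg.npy",im)
def crop(n,x,y,w=30,h=30,f=13):
    im=np.load(f"pics/{n}avg.npy")[y:y+h,x:x+w,::-1]
    im=np.clip(im*1.8,0,255).astype(np.uint8)
    o=cv2.resize(im,None,fx=f,fy=f,interpolation=cv2.INTER_CUBIC)
    for i in range(0,w,5): cv2.line(o,(i*f+f//2,0),(i*f+f//2,6),(0,255,0),1);cv2.putText(o,str(x+i),(i*f,18),0,.35,(0,255,0))
    for i in range(0,h,5): cv2.line(o,(0,i*f+f//2),(6,i*f+f//2),(0,255,0),1);cv2.putText(o,str(y+i),(8,i*f+f//2+3),0,.35,(0,255,0))
    return o
cv2.imwrite("pics/c1.png",np.hstack([crop("side",220,255),crop("top",275,322)]))
cv2.imwrite("pics/c2.png",np.hstack([crop("side",313,98),crop("top",277,120)]))
E
```

```text
(no output)
```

View pics/c1.png

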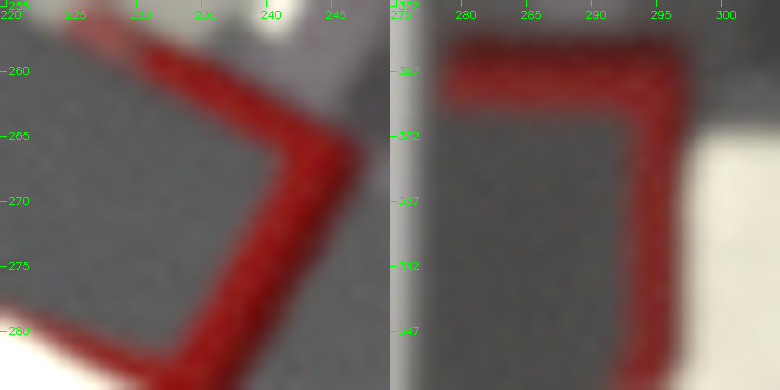

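View pics/c2.png

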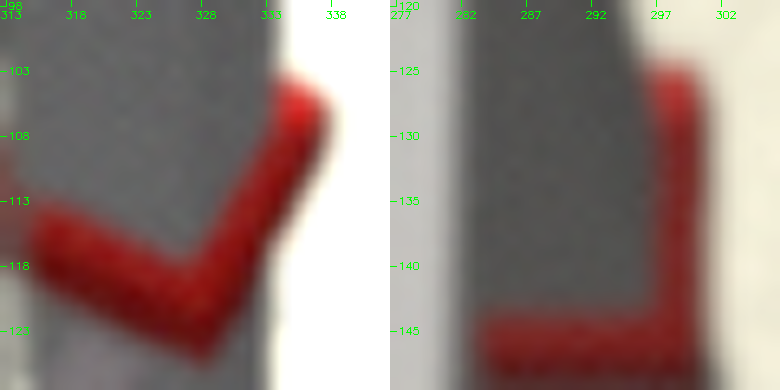

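```bash
cat > fit.py <<'E'
from h import *
from scipy.optimize import least_squares
# kind: pt(frame) with z code: 'c' collar-relative, 'l' lip-relative, 'w' absolute
M=[("side",(241.3,266.2),(-.015,.155,.010),'c'),("side",(247.3,266.0),(-.021,.149,-.010),'c'),
("top",(292.6,329.8),(-.015,.155,.010),'c'),("top",(297.6,325.0),(-.021,.149,-.010),'c'),
("side",(327.1,116.7),(-.015,-.155,.010),'c'),("side",(328.3,125.6),(-.021,-.149,-.010),'c'),
("top",(296.9,143.2),(-.015,-.155,.010),'c'),("top",(300.1,148.3),(-.021,-.149,-.010),'c'),
("side",(283,281.4),(-.06,.14,.012),'w'),("side",(271,304),(-.06,.20,.012),'w'),
("top",(323.4,304),(-.06,.14,.012),'w'),("top",(322.6,331.4),(-.06,.20,.012),'w'),
("top",(324.5,152.8),(-.06,-.20,.012),'w'),("top",(324.5,177.2),(-.06,-.14,.012),'w'),
("side",(352.3,153.4),(-.06,-.20,.012),'w'),
("side",(278.8,264.8),(-.05,.12,.006),'l'),("side",(334.4,164.5),(-.05,-.12,.006),'l'),
("top",(316.3,298.0),(-.05,.12,.006),'l'),("top",(318.2,178.2),(-.05,-.12,.006),'l')]
def world(p,f,code):
    x,y,th,zc,zl=p[:5]
    z=f[2]+{'c':zc,'l':zl,'w':0}[code]
    ex=np.array([np.sin(th),np.cos(th)]); ey=np.array([-np.cos(th),np.sin(th)])
    return np.r_[np.array([x,y])+ex*f[0]+ey*f[1],z]
def res(p,M):
    r=[]
    for n,uv,f,c in M:
        o=p[5:7] if n=="side" else p[7:9]
        r+=list(proj(n,world(p,f,c))+o-np.array(uv))
    return np.array(r)
def fit(M,p0=(.507,.195,0,.22,.085)):
    s=least_squares(lambda p:np.r_[res(p,M)/.4,p[5:9]/1.0],np.r_[p0,0,0,0,0],loss="soft_l1",x_scale=np.r_[.01,.01,.01,.01,.01,1,1,1,1])
    cov=np.linalg.inv(s.jac.T@s.jac)
    return s.x,np.sqrt(np.diag(cov))
if __name__=="__main__":
    p,sd=fit(M);print(p,sd);print(res(p,M).reshape(-1,2))
E
python3 fit.py
```

```text
[ 0.5072  0.1943 -0.0175  0.2172  0.0949 -0.4106  0.7978  0.5206  0.3938] [0.0014 0.0013 0.0017 0.0016 0.0028 0.6757 0.8281 0.6908 0.7357]
[[-0.3073 -0.1497]
 [ 0.9295 -0.1202]
 [ 0.054   0.7456]
 [-0.1007 -0.6007]
 [-0.0724  0.0814]
 [ 0.1152 -0.0677]
 [-0.5759 -0.3581]
 [ 0.5342  1.1897]
 [ 0.1679 -0.8466]
 [-1.4016  1.595 ]
 [-0.4576 -0.2485]
 [ 0.0805  1.1274]
 [-0.1543 -1.4236]
 [-0.3932 -0.0934]
 [ 0.5741 -1.5485]
 [-0.0987  0.8857]
 [-0.1088  0.1482]
 [ 0.8839  1.0524]
 [ 0.3438 -0.3294]]
```

The fit puts the frame middle at about (0.507, 0.194), with the collar height about 0.217 and the lip edge about 0.09. The lip faces world −y. I'll raise the hand and cross over the screen well above its 0.38 m top.

Request:
servo_tool([
  [[85, 0, 0, 60, 0], [85, 0, 0, 120, 0], [85, 0, 0, 180, 0], [85, 0, 0, 240, 0], [85, 0, 0, 260, 0]],
])

```text
time: 1.32
tool_pos: [0.2043, 0.591, 0.4948]
tool_rot: [0.001, 0.166, 0.986, 0.004]
contact_force: [-0.5, -0.5, 0.2]
gripper_width: 0.997
```

Request:
servo_tool([
  [[85, 27, -55, 0, 0], [85, 54, -110, 0, 0], [85, 81, -165, 0, 0], [85, 108, -220, 0, 0], [85, 135, -275, 0, 0]],
])

```text
time: 1.95
tool_pos: [0.3395, 0.3139, 0.4887]
tool_rot: [0.0, 0.165, 0.986, 0.0]
contact_force: [1.1, -0.4, -0.1]
gripper_width: 0.995
```

Request:
servo_tool([
  [[85, 27, -55, 0, 0.6], [85, 54, -110, 0, 1.2], [85, 81, -165, 0, 1.8], [85, 108, -220, 0, 2.4], [85, 135, -275, 0, 3.2]],
])

```text
time: 2.58
tool_pos: [0.4746, 0.0387, 0.4889]
tool_rot: [0.001, -0.002, 1.0, 0.0]
contact_force: [1.2, -0.4, -0.5]
gripper_width: 0.994
```

Request:
servo_tool([
  [[85, 25, -50, 0, 0], [85, 25, -70, -60, 0], [85, 25, -70, -120, 0], [85, 25, -70, -180, 0]],
])

```text
time: 3.08
tool_pos: [0.4991, -0.0299, 0.3068]
tool_rot: [0.0, -0.001, 1.0, -0.0]
contact_force: [1.0, 0.0, -0.7]
gripper_width: 0.994
```

```bash
python3 - <<'E'
from h import *
for n in("side","top"):
    im=grab_frame(n); cv2.imwrite(f"pics/{n}1.png",im[:,:,::-1])
s=state(); print(s)
E
```

```text
{'time': 3.175, 'joint_pos': array([-0.208 , -0.2827,  1.8074, -0.    ,  1.6355, -1.7807]), 'joint_vel': array([ 0.0068, -0.0263, -0.1773,  0.0005,  0.053 , -0.0002]), 'joint_efforts': array([ -0.0131, -30.1769, -42.4707,   0.0006,  -0.4103,  -0.0001]), 'tool_pos': array([ 0.4942, -0.0285,  0.2977]), 'tool_rot': array([-0.0091, -0.001 ,  1.    ,  0.0019]), 'contact_force': array([-0.7219,  0.711 , -1.1269]), 'ft_torque': array([ 0.0317,  0.0406, -0.0153]), 'gripper_width': 0.9967333733548132}
```

View pics/side1.png

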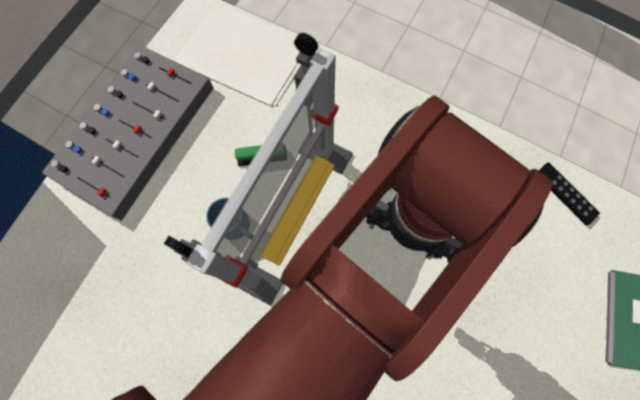

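View pics/top1.png

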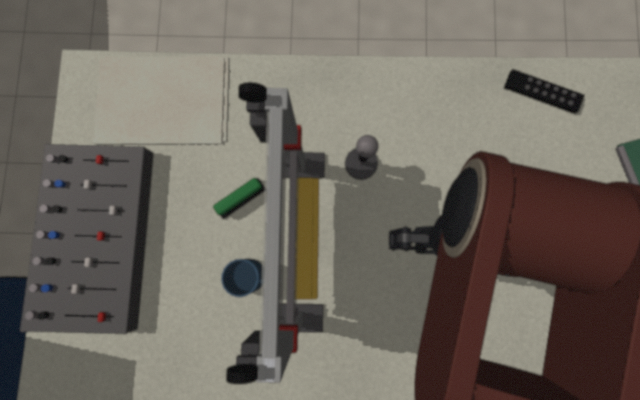

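The side view shows the wide wrist yoke at (300–550, 100–370), clear of the screen. The top view shows one finger sticking out at (390–440, 228–252) towards the lip. I'll zoom in to see the finger shape.

```bash
python3 - <<'E'
from h import *
a=cv2.imread("pics/top1.png")[205:275,375:465];b=cv2.imread("pics/side1.png")[180:270,350:465]
f=lambda i,s:cv2.resize(cv2.convertScaleAbs(i,alpha=2.2,beta=10),None,fx=s,fy=s,interpolation=cv2.INTER_CUBIC)
cv2.imwrite("pics/f1.png",f(a,8)[:560]);cv2.imwrite("pics/f2.png",f(b,6)[:560])
s=state()
for n in("side","top"):
  print(n,[proj(n,s["tool_pos"]+np.array([0,dy,dz])).round(0).tolist() for dy in(0,.057) for dz in(-.019,0,.03,.054,.1,.15,.2)])
E
```

```text
side [[394.0, 244.0], [396.0, 242.0], [400.0, 239.0], [403.0, 236.0], [409.0, 229.0], [417.0, 221.0], [428.0, 210.0], [362.0, 227.0], [363.0, 225.0], [365.0, 221.0], [366.0, 217.0], [369.0, 209.0], [373.0, 198.0], [378.0, 185.0]]
top [[429.0, 244.0], [432.0, 244.0], [438.0, 243.0], [443.0, 242.0], [455.0, 241.0], [471.0, 240.0], [491.0, 238.0], [390.0, 243.0], [393.0, 242.0], [396.0, 242.0], [399.0, 241.0], [407.0, 240.0], [416.0, 238.0], [429.0, 236.0]]
```

View pics/f1.png

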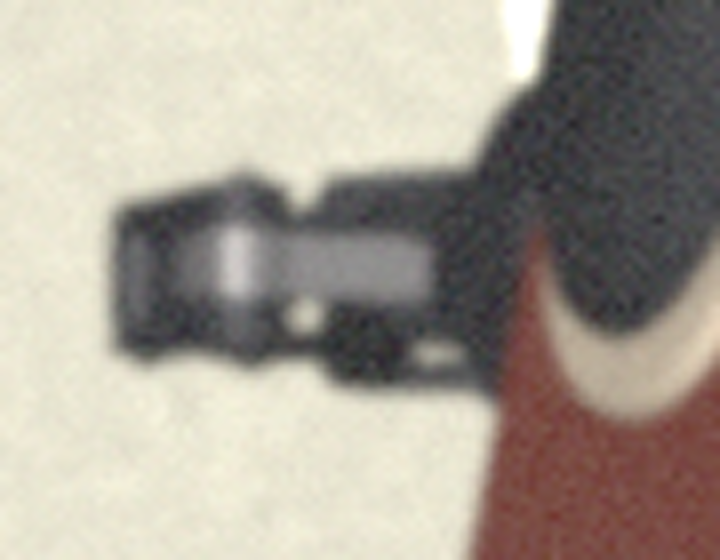

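View pics/f2.png

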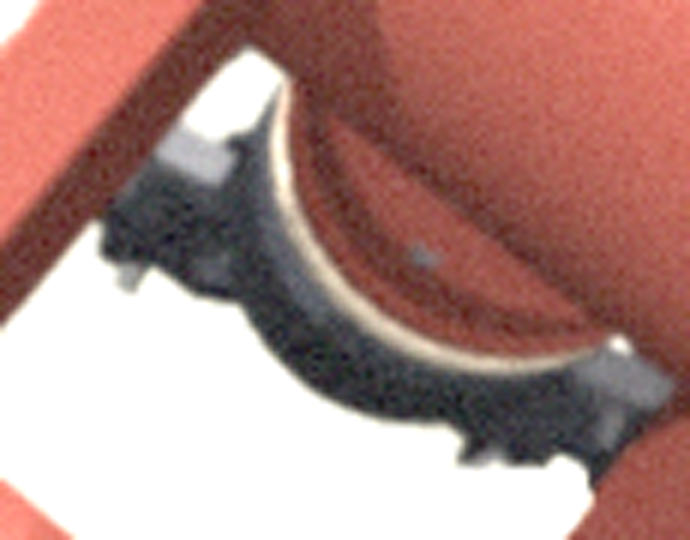

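The outer knuckle looks like it may stick out further than the fingertip, so I want a more sideways view before contact. I'll move the hand away from the camera to get one.

Request:
servo_tool([
  [[85, 0, -60, -30, 0], [85, 0, -120, -60, 0], [85, 0, -180, -90, 0], [85, 0, -230, -100, 0], [85, 0, -230, -100, 0]],
])

```text
time: 3.8
tool_pos: [0.4997, -0.2634, 0.2105]
tool_rot: [0.001, 0.001, 1.0, -0.001]
contact_force: [0.9, 0.5, 0.4]
gripper_width: 0.994
```

```bash
python3 - <<'E'
from h import *
s=state();p=s["tool_pos"];print(s["tool_pos"],s["tool_rot"])
for n in("side","top"):
    im=grab_frame(n); cv2.imwrite(f"pics/{n}2.png",im[:,:,::-1])
    q=proj(n,p+np.array([0,.05,.03])).astype(int);print(n,q)
    x,y=np.clip(q[0]-50,0,540),np.clip(q[1]-40,0,320)
    o=cv2.resize(cv2.convertScaleAbs(im[y:y+80,x:x+100,::-1],alpha=2.2,beta=10),None,fx=7,fy=7,interpolation=cv2.INTER_CUBIC)
    for dy in(.0425,.057,.068):
        for dz in(-.006,.0,.03,.047,.07,.09):
            u=proj(n,p+np.array([0,dy,dz])); c=((u-[x,y]+.5)*7).astype(int); cv2.circle(o,tuple(c.tolist()),2,(0,255,0) if dy==.057 else((0,0,255) if dy>.06 else (255,0,0)),-1)
    cv2.imwrite(f"pics/g_{n}2.png",o)
E
```

```text
[ 0.4997 -0.2634  0.2105] [ 0.0007  0.0012  1.     -0.0008]
side [494 298]
top [540 244]
```

View pics/top2.png

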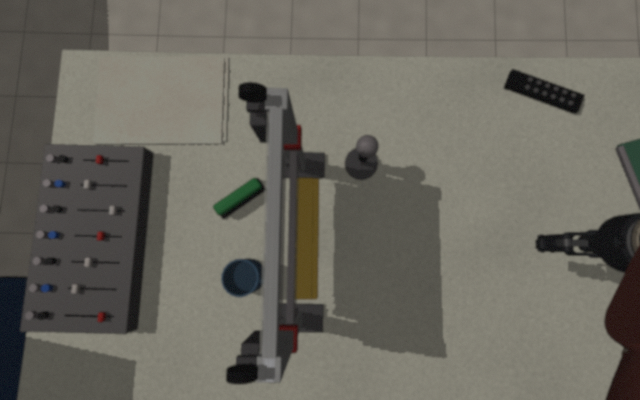

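View pics/g_top2.png

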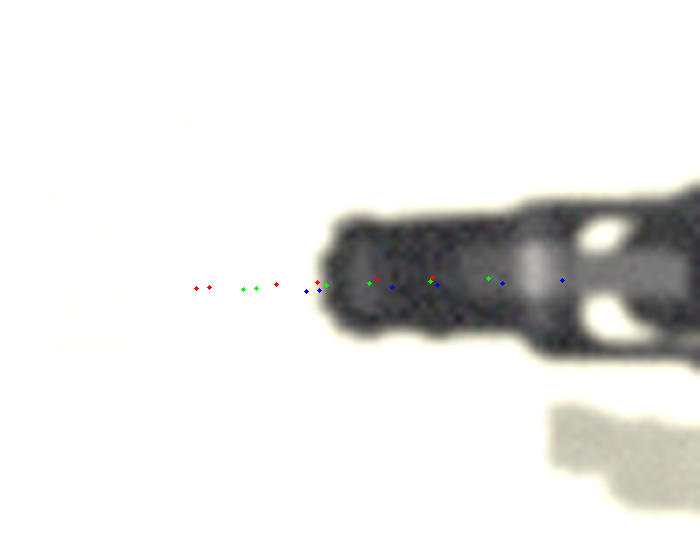

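View pics/g_side2.png

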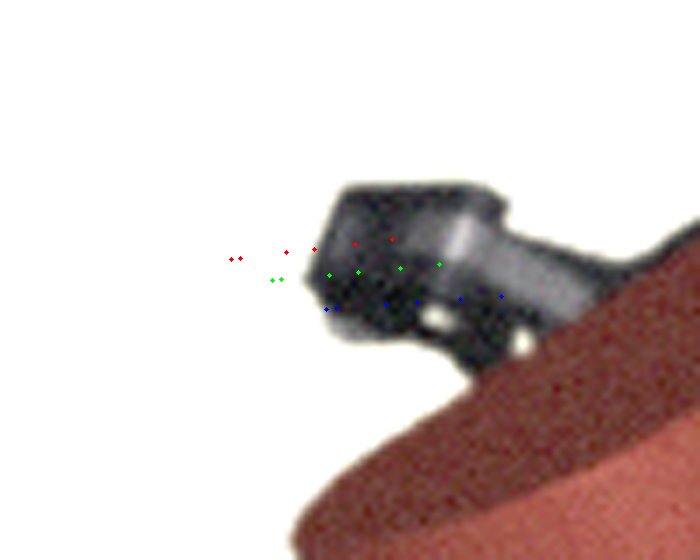

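The fingertip's outer edge shows at top-crop (325,275) and side-crop (328,235). The bend with the bright line shows at top-crop (535,265) and side-crop (462,235). I'll triangulate both.

```bash
python3 - <<'E'
from h import *
p=np.array([ 0.4997,-0.2634,0.2105])
def o(n,c):
    q=proj(n,p+np.array([0,.05,.03])).astype(int);x,y=np.clip(q[0]-50,0,540),np.clip(q[1]-40,0,320)
    return (x+c[0]/7-.5,y+c[1]/7-.5)
for nm,a,b in(("tip",(328,235),(325,275)),("bend",(462,235),(535,265)),("linkend",(590,300),(685,275))):
    P,e=tri(o("side",a),o("top",b));print(nm,P-p,e)
E
```

```text
tip [0.002  0.0697 0.0547] 0.0017259060706821731
bend [0.0014 0.0649 0.1175] 0.0008525533505459224
linkend [0.0007 0.0377 0.1191] 0.0004963256005925975
```

This gives the hand shape. The outer knuckle is widest at y +0.069, about 0.05 above the TCP, and the bend is at about 0.1. The servo can't tilt the hand, so nothing facing upward gets below the lip at its starting height. I'll press the outer finger face gently on the plate's front edge and carry it up by friction. First I'll lower and approach.

Request:
servo_tool([
  [[85, 0, 45, -40, 0], [85, -5, 90, -80, 0], [85, -10, 135, -120, 0], [85, -15, 180, -160, 0], [85, -19, 230, -171, 0]],
])

```text
time: 4.53
tool_pos: [0.4795, -0.0265, 0.0371]
tool_rot: [-0.0, -0.002, 1.0, 0.0]
contact_force: [1.0, -0.3, 0.5]
gripper_width: 0.998
```

Request:
servo_tool([
  [[85, 0, 40, 0, 0], [85, 0, 70, 0, 0], [85, 0, 85, 0, 0], [85, 0, 85, 0, 0]],
])

```text
time: 5.03
tool_pos: [0.4811, 0.0567, 0.0389]
tool_rot: [0.001, -0.003, 1.0, -0.0]
contact_force: [-0.3, -1.0, 0.4]
gripper_width: 0.993
```

```bash
python3 - <<'E'
from h import *
s=state();print(s["tool_pos"],s["tool_rot"],s["contact_force"],s["joint_pos"])
for n in("side","top"):
    im=grab_frame(n); cv2.imwrite(f"pics/{n}3.png",im[:,:,::-1])
E
```

```text
[0.4811 0.0567 0.0389] [ 0.0012 -0.0026  1.     -0.0002] [-0.2769 -1.0249  0.3865] [-0.0363 -0.0848  2.0864 -0.0003  1.1376 -1.6121]
```

View pics/top3.png

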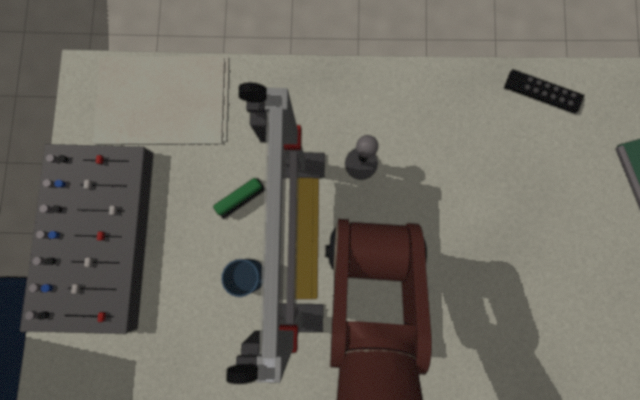

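View pics/side3.png

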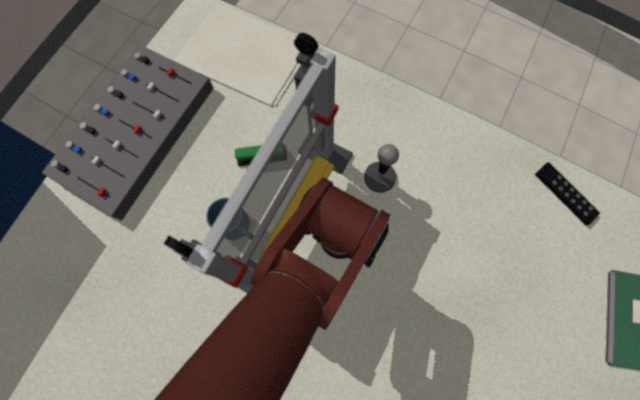

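The top view shows the knuckle at (327,252), about 9 px from the lip's front edge at x≈318. The yoke's left edge at x≈333 is clear of the screen. Now I'll approach to contact slowly.

Request:
servo_tool([
  [[85, 0, 8, 0, 0], [85, 0, 14, 0, 0], [85, 0, 18, 0, 0], [85, 0, 18, 0, 0]],
])

```text
time: 5.62
tool_pos: [0.4805, 0.0691, 0.0376]
tool_rot: [-0.0, -0.002, 1.0, -0.005]
contact_force: [-1.5, -21.3, 1.7]
gripper_width: 1.0
```

Contact was made with 21 N horizontally. I'll lift a little and check whether the lip follows.

Request:
servo_tool([
  [[85, 0, -1, 4, 0], [85, 0, -1, 8, 0], [85, 0, -1, 13, 0], [85, 0, -1, 18, 0], [85, 0, -1, 20, 0]],
])

```text
time: 6.25
tool_pos: [0.4803, 0.0691, 0.0572]
tool_rot: [-0.0, -0.001, 1.0, -0.004]
contact_force: [2.5, -14.5, -2.8]
gripper_width: 0.996
```

```bash
python3 - <<'E'
from h import *
s=state();print(s["tool_pos"],s["contact_force"])
for n in("side","top"):
    im=grab_frame(n); cv2.imwrite(f"pics/{n}4.png",im[:,:,::-1])
    for b in blobs(im,(15,120,50),(30,255,255)): print(n,b[0],b[1],b[2].round(1).tolist())
a=[cv2.resize(cv2.convertScaleAbs(cv2.imread(f"pics/{n}4.png")[y:y+130,x:x+90],alpha=1.8),None,fx=4,fy=4,interpolation=cv2.INTER_CUBIC) for n,x,y in(("side",250,140),("top",280,170))]
cv2.imwrite("pics/j4.png",np.hstack(a))
E
```

```text
[0.4803 0.0691 0.0572] [  2.4582 -14.4931  -2.8351]
side 413 [320.1308 164.8959] [[302.29998779296875, 176.60000610351562], [316.70001220703125, 151.10000610351562], [335.0, 161.39999389648438], [320.70001220703125, 186.89999389648438]]
side 69 [288.8406 240.3623] [[281.79998779296875, 248.6999969482422], [294.8999938964844, 226.8000030517578], [297.8999938964844, 228.5], [284.70001220703125, 250.39999389648438]]
top 2633 [306.3559 238.0384] [[294.0, 298.8999938964844], [296.70001220703125, 175.6999969482422], [319.29998779296875, 176.1999969482422], [316.70001220703125, 299.3999938964844]]
```

View pics/j4.png

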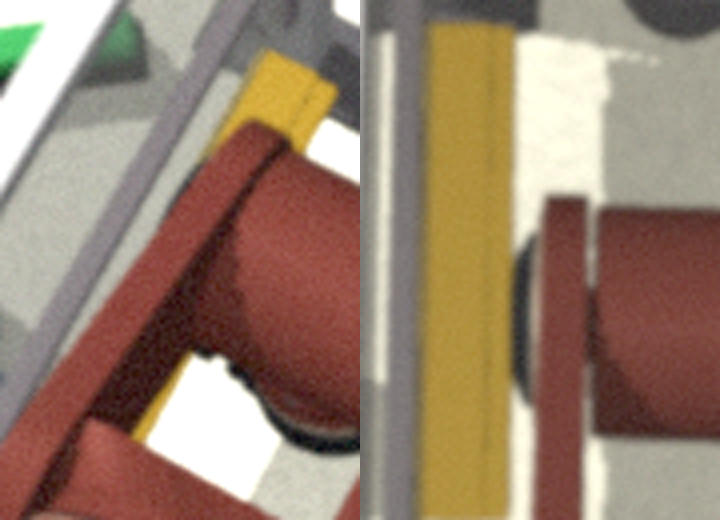

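The lip's length in the top view grew from 120.2 to 123.2 px, which matches about 19 mm of rise, so it follows the finger (vertical force about 3 N). I'll keep lifting.

Request:
servo_tool([
  [[85, 0, 0, 7, 0], [85, 0, 0, 15, 0], [85, 0, 0, 23, 0], [85, 0, 0, 31, 0], [85, 0, 0, 38, 0]],
])

```text
time: 6.98
tool_pos: [0.48, 0.0691, 0.095]
tool_rot: [-0.0, -0.001, 1.0, -0.004]
contact_force: [1.1, -13.5, -2.9]
gripper_width: 0.995
```

Request:
servo_tool([
  [[85, 0, 0, 7, 0], [85, 0, 0, 15, 0], [85, 0, 0, 23, 0], [85, 0, 0, 30, 0], [85, 0, 0, 32, 0]],
])

```text
time: 7.6
tool_pos: [0.4801, 0.0691, 0.1271]
tool_rot: [-0.0, -0.001, 1.0, -0.004]
contact_force: [0.5, -13.2, -3.0]
gripper_width: 0.995
```

```bash
python3 - <<'E'
from h import *
s=state();print(s["tool_pos"],s["contact_force"])
for n in("side","top"):
    im=grab_frame(n); cv2.imwrite(f"pics/{n}5.png",im[:,:,::-1])
    for b in blobs(im,(15,120,50),(30,255,255)): print(n,b[0],b[1],b[2].round(1).tolist())
a=[cv2.resize(cv2.convertScaleAbs(cv2.imread(f"pics/{n}5.png")[y:y+w,x:x+w],alpha=1.8),(390,390),interpolation=cv2.INTER_CUBIC) for n,x,y,w in(("side",210,100,190),("top",250,160,150))]
cv2.imwrite("pics/j5.png",np.hstack(a))
E
```

```text
[0.4801 0.0691 0.1271] [  0.5015 -13.1923  -3.0357]
side 346 [321.9538 149.552 ] [[307.29998779296875, 150.60000610351562], [315.6000061035156, 136.60000610351562], [335.79998779296875, 148.6999969482422], [327.3999938964844, 162.60000610351562]]
side 193 [282.943  235.4922] [[271.29998779296875, 248.8000030517578], [291.79998779296875, 214.6999969482422], [296.8999938964844, 217.8000030517578], [276.5, 251.89999389648438]]
top 3226 [304.0629 236.5936] [[290.70001220703125, 304.8999938964844], [293.1000061035156, 167.60000610351562], [317.70001220703125, 168.0], [315.3999938964844, 305.3999938964844]]
```

View pics/j5.png

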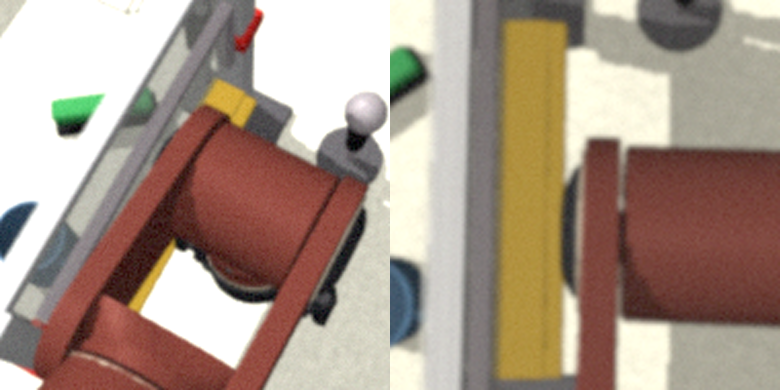

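```bash
python3 - <<'E'
from h import *
from scipy.optimize import brentq
def zlen(n,a,b,L):
    def f(z): return np.linalg.norm(plane(n,a,z)-plane(n,b,z))-L
    return brentq(f,0,.4)
e=0
def ext(a,b,e):
    a,b=np.array(a),np.array(b);d=(a-b)/np.linalg.norm(a-b);return a+d*e,b-d*e
for e in(0,.5):
    for nm,a,b in(("0",(316.,298.3),(318.1,178.1)),("4",(316.7,299.4),(319.3,176.2)),("5",(315.4,305.4),(317.7,168.0))):
        print(e,nm,"lip z from top:",zlen("top",*ext(a,b,e),.24)-.006)
print("0 side",[zlen("side",*ext((278.5,265.2),(335,164.5),e),.24)-.006 for e in(0,.5)])
print("0 top coarse corners", zlen("top",(316.3,298.0),(318.2,178.2),.24)-.006)
print("collar top post-corners",zlen("top",(292.6,329.8),(296.9,143.2),.310)-.01,"outer bottom",zlen("top",(297.6,325.0),(300.1,148.3),.298)+.01)
print("collar side",zlen("side",(241.3,266.2),(327.1,116.7),.310)-.01,zlen("side",(247.3,266.0),(328.3,125.6),.298)+.01)
E
```

```text
0 0 lip z from top: 0.08879221338919868
0 4 lip z from top: 0.10746280787315787
0 5 lip z from top: 0.1843470732322002
0.5 0 lip z from top: 0.0950413778426259
0.5 4 lip z from top: 0.11341025150106825
0.5 5 lip z from top: 0.18912910328315222
0 side [0.0952295968725363, 0.10207298844707517]
0 top coarse corners 0.08629204388242749
collar top post-corners 0.21344765708707786 outer bottom 0.22369593533517637
collar side 0.21686279378452974 0.21806615289700293
```

The lip moves with the finger: the finger rose 89.5 mm and the lip about 90 mm. About 35–40 mm remain. I'll lift 25 mm more, then back off for a clear measurement.

Request:
servo_tool([
  [[85, 0, 0, 7, 0], [85, 0, 0, 14, 0], [85, 0, 0, 21, 0], [85, 0, 0, 25, 0], [85, 0, 0, 25, 0]],
])

```text
time: 8.32
tool_pos: [0.4802, 0.0691, 0.1523]
tool_rot: [-0.0, -0.0, 1.0, -0.004]
contact_force: [-0.2, -14.6, 0.4]
gripper_width: 0.991
```

Request:
servo_tool([
  [[85, 0, -15, 0, 0], [85, 0, -60, 0, 0], [85, 0, -120, 0, 0], [85, 0, -170, 0, 0], [85, 0, -170, 0, 0]],
])

```text
time: 8.95
tool_pos: [0.48, -0.1002, 0.1526]
tool_rot: [0.0, 0.002, 1.0, -0.0]
contact_force: [0.3, 0.2, -0.5]
gripper_width: 0.995
```

```bash
cat > snap.py <<'E'
import sys
from h import *
k=sys.argv[1]
s=state();print(s["time"],s["tool_pos"],s["contact_force"])
for n in("side","top"):
    im=np.mean([grab_frame(n).astype(float) for _ in range(4)],0);np.save(f"pics/{n}{k}.npy",im)
    cv2.imwrite(f"pics/{n}{k}.png",im[:,:,::-1])
    for b in blobs(im.astype(np.uint8),(15,120,50),(30,255,255)): print(n,b[0],b[1],b[2].round(1).tolist())
E
python3 snap.py 6
```

```text
8.95 [ 0.48   -0.1002  0.1526] [ 0.299   0.2343 -0.5045]
side 3157 [291.9284 195.0301] [[248.8000030517578, 245.8000030517578], [314.5, 130.89999389648438], [335.8999938964844, 143.10000610351562], [270.29998779296875, 258.0]]
top 3488 [303.0367 236.1218] [[289.1000061035156, 306.8999938964844], [292.5, 163.60000610351562], [317.29998779296875, 164.1999969482422], [314.0, 307.5]][ WARN:0@3.399] global loadsave.cpp:1063 imwrite_ Unsupported depth image for selected encoder is fallbacked to CV_8U.
```

View pics/side6.png

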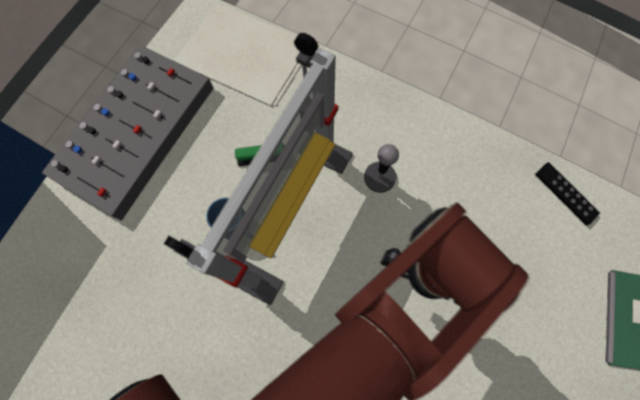

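View pics/top6.png

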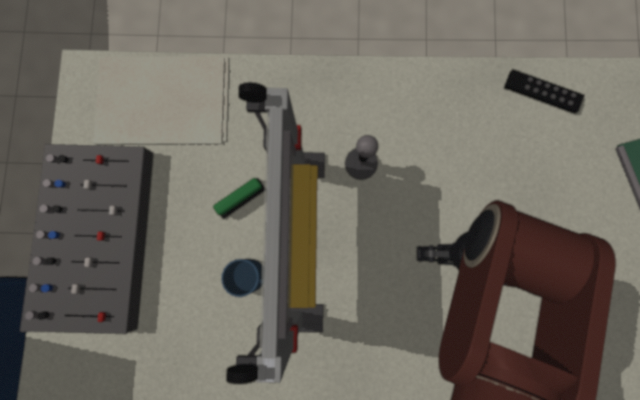

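```bash
cat > lip.py <<'E'
from h import *
from scipy.optimize import brentq
from scipy.ndimage import map_coordinates
def zlen(n,a,b,L):
    f=lambda z:np.linalg.norm(plane(n,a,z)-plane(n,b,z))-L
    return brentq(f,0,.4)
def prof(im,a,b,ext=12,w=2):
    a,b=np.array(a,float),np.array(b,float);L=np.linalg.norm(b-a);d=(b-a)/L;nrm=np.array([-d[1],d[0]])
    Y=(im[:,:,0]+im[:,:,1])/2-im[:,:,2]
    t=np.arange(-ext,L+ext,.1);v=np.zeros_like(t)
    for k in np.linspace(-w,w,9):
        p=a+t[:,None]*d+k*nrm; v+=map_coordinates(Y,[p[:,1],p[:,0]],order=1)/9
    v=v-np.median(np.r_[v[:40],v[-40:]]);m=len(t)//2
    def cross(s,hi):
        h=hi/2; idx=np.where((s[:-1]<h)&(s[1:]>=h))[0]; i=idx[-1]; return i+(h-s[i])/(s[i+1]-s[i])
    i1=cross(v[:m],np.median(v[150:300]));i2=len(t)-1-cross(v[::-1][:m],np.median(v[-300:-150]))
    return a+d*(-ext+.1*i1),a+d*(-ext+.1*i2)
def corners(im):
    b=max(blobs(im.astype(np.uint8),(15,120,50),(30,255,255)),key=lambda t:t[0])[2]
    o=b[np.argsort(b[:,1])];far=o[:2][np.argsort(o[:2,0])];near=o[2:][np.argsort(o[2:,0])]
    return near,far  # each (left/back, right/front)
def lipz(n,im,q=.35):
    nr,fr=corners(im)
    a=nr[0]*(1-q)+nr[1]*q;b=fr[0]*(1-q)+fr[1]*q
    p1,p2=prof(im,a,b);return zlen(n,p1,p2,.24)-.009,np.linalg.norm(p1-p2)
if __name__=="__main__":
    for k in("avg","6"):
        for n in("side","top"):
            im=np.load(f"pics/{n}{k}.npy");print(k,n,[tuple(np.round(lipz(n,im,q),4)) for q in(.25,.35,.45)])
E
python3 lip.py
```

```text
avg side [(np.float64(0.0956), np.float64(115.292)), (np.float64(0.0964), np.float64(115.4847)), (np.float64(0.0963), np.float64(115.5633))]
avg top [(np.float64(0.0943), np.float64(121.481)), (np.float64(0.0942), np.float64(121.4789)), (np.float64(0.0941), np.float64(121.4765))]
6 side [(np.float64(0.2089), np.float64(132.0017)), (np.float64(0.2085), np.float64(132.0541)), (np.float64(0.2087), np.float64(132.2241))]
6 top [(np.float64(0.2103), np.float64(143.4647)), (np.float64(0.2101), np.float64(143.4422)), (np.float64(0.2104), np.float64(143.5281))]
```

The lip rose 114.5 mm by camera and 114.7 mm by the finger, so there was no slip. It's now at about z 0.2095 in both views. Next I'll measure the collar height the same way.

```bash
python3 - <<'E'
from lip import *
def redprof(im,a,b,w=1.5):
    a,b=np.array(a,float),np.array(b,float);L=np.linalg.norm(b-a);d=(b-a)/L;nr=np.array([-d[1],d[0]])
    R=im[:,:,0]-(im[:,:,1]+im[:,:,2])/2;t=np.arange(0,L,.1);v=0
    for k in np.linspace(-w,w,9):
        p=a+t[:,None]*d+k*nr;v=v+map_coordinates(R,[p[:,1],p[:,0]],order=1)/9
    i=v.argmax();hi=v[max(0,i-8):i+8].mean();h1=(v[:5].mean()+hi)/2;h2=(v[-5:].mean()+hi)/2
    j=i
    while v[j]>h1:j-=1
    k=i
    while v[k]>h2:k+=1
    return a+d*.1*j,a+d*.1*k,v
top=np.load("pics/topavg.npy");side=np.load("pics/sideavg.npy")
# lines along frame y crossing inner faces, mid inner face
for nm,im,off in(("top",top,(282,284,287,289)),):
    for u in off:
        n1,n2,_=redprof(im,(u+.02*0,318),(u,338))  # near: going down image: bottom edge first, then post
        f1,f2,_=redprof(im,(u+3,156),(u+3,136))
        print(u,n1,n2,f1,f2,"bottom-> ",zlen(nm,n1,f1,.298)+.01,"ring->",zlen(nm,n2,f2,.310)-.01)
# side: direction of frame y in image
d=np.array([85.8,-149.5]);d/=np.linalg.norm(d)
for s in(.3,.5,.7,.8,.9):
    pn=np.array([228,258.5])*(1-s)+np.array([243,266.])*s; pf=np.array([315.5,116])*(1-s)+np.array([327.5,121.])*s
    n1,n2,_=redprof(side,pn+d*9,pn-d*9);f1,f2,_=redprof(side,pf-d*10,pf+d*10)
    print(s,n1,n2,f1,f2,"bottom",zlen("side",n1,f1,.298)+.01,"ring",zlen("side",n2,f2,.310)-.01)
E
```

```text
282 [282.  324.8] [282.  329.9] [285.  148.8] [285.  143.6] bottom->  0.22156563993729397 ring-> 0.21261726250012408
284 [284.  324.9] [284. 330.] [287.  148.9] [287.  143.6] bottom->  0.22146023985756252 ring-> 0.21287376966675264
287 [287.  325.1] [287.  330.2] [290.  148.9] [290.  143.6] bottom->  0.22205165915075983 ring-> 0.21341413211081547
289 [289.  325.1] [289.  330.2] [292.  148.8] [292.  143.6] bottom->  0.22237764962191253 ring-> 0.21335449160557898
0.3 [233.844  258.4083] [232.1018 261.4439] [317.6067 120.1019] [320.5933 114.8981] bottom 0.21949703289433486 ring 0.21300990224800204
0.5 [236.844  259.9083] [235.052  263.0306] [319.9569 121.1887] [322.9435 115.9848] bottom 0.21903053742085712 ring 0.21289682591524875
0.7 [239.7942 261.495 ] [237.9525 264.704 ] [322.2574 122.3621] [325.2937 117.0715] bottom 0.21849173858059623 ring 0.213149777731225
0.8 [241.2444 262.3317] [239.4027 265.5408] [323.4076 122.9489] [326.4937 117.5715] bottom 0.21842020134135845 ring 0.2134990830152935
0.9 [242.6946 263.1684] [240.8031 266.4642] [324.6076 123.4489] [327.7435 117.9848] bottom 0.2188228506615118 ring 0.2146397536487483
```

Collar z comes out at 0.216 ± 0.002, so the lip needs about 7 mm more. I'll make contact again, raise 7 mm and withdraw.

Request:
servo_tool([
  [[85, 0, 55, 0, 0], [85, 0, 110, 0, 0], [85, 0, 150, 0, 0], [85, 0, 162, 0, 0], [85, 0, 167, 0, 0]],
])

```text
time: 9.98
tool_pos: [0.4801, 0.0697, 0.1525]
tool_rot: [-0.0, -0.002, 1.0, -0.001]
contact_force: [-1.8, -8.9, 2.1]
gripper_width: 0.996
```

Request:
servo_tool([
  [[85, 0, 3, 0, 0], [85, 0, 3, 2, 0], [85, 0, 3, 5, 0], [85, 0, 3, 7, 0], [85, 0, 3, 7, 0]],
])

```text
time: 10.6
tool_pos: [0.4803, 0.0726, 0.1598]
tool_rot: [0.0, -0.001, 1.0, 0.0]
contact_force: [-0.4, 0.8, 0.1]
gripper_width: 0.998
```

Request:
servo_tool([
  [[85, 0, -15, 0, 0], [85, 0, -60, 0, 0], [85, 0, -120, 0, 0], [85, 0, -170, 0, 0], [85, 0, -170, 0, 0]],
])

```text
time: 11.22
tool_pos: [0.4798, -0.1007, 0.1596]
tool_rot: [-0.0, 0.002, 1.0, -0.0]
contact_force: [-0.1, -0.4, -0.0]
gripper_width: 0.999
```

```bash
python3 snap.py 7 2>/dev/null; python3 - <<'E'
from lip import *
for n in("side","top"):
    im=np.load(f"pics/{n}7.npy");print(n,[tuple(np.round(lipz(n,im,q),4)) for q in(.25,.35,.45)])
E
```

```text
11.225 [ 0.4798 -0.1007  0.1596] [-0.0749 -0.3874 -0.037 ]
side 3149 [291.9698 195.1219] [[249.0, 245.8000030517578], [314.6000061035156, 130.89999389648438], [336.29998779296875, 143.3000030517578], [270.6000061035156, 258.20001220703125]]
top 3480 [303.0787 236.056 ] [[289.0, 306.8999938964844], [292.29998779296875, 163.60000610351562], [317.29998779296875, 164.1999969482422], [314.0, 307.5]]
side [(np.float64(0.2089), np.float64(132.0175)), (np.float64(0.2084), np.float64(132.0422)), (np.float64(0.2088), np.float64(132.2632))]
top [(np.float64(0.2099), np.float64(143.3652)), (np.float64(0.2103), np.float64(143.4834)), (np.float64(0.2108), np.float64(143.597))]
```

View pics/side7.png

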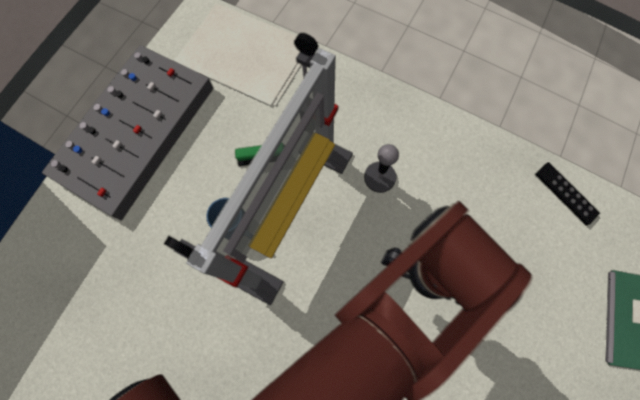

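View pics/top7.png

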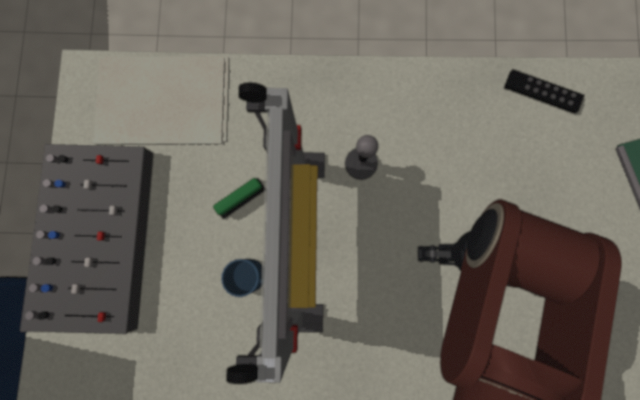

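The pictures show the lip unchanged at 0.2095, so the finger slid over the edge. The positive z force at contact suggests I touched below the knuckle's widest point. I'll come in about 19 mm lower so the knuckle bears on the edge from slightly beneath.

Request:
servo_tool([
  [[85, 0, 55, -19, 0], [85, 0, 110, -19, 0], [85, 0, 150, -19, 0], [85, 0, 162, -19, 0], [85, 0, 167, -19, 0]],
])

```text
time: 12.25
tool_pos: [0.4801, 0.0681, 0.1407]
tool_rot: [-0.0, -0.002, 1.0, -0.003]
contact_force: [-3.2, -17.3, 2.3]
gripper_width: 0.996
```

Request:
servo_tool([
  [[85, 0, 2, 0, 0], [85, 0, 3, 0, 0]],
])

```text
time: 12.5
tool_pos: [0.4802, 0.068, 0.1408]
tool_rot: [-0.001, -0.001, 1.0, -0.005]
contact_force: [-3.1, -18.2, 2.3]
gripper_width: 0.994
```

Request:
servo_tool([
  [[85, 0, 0, 2, 0], [85, 0, 0, 4, 0], [85, 0, 0, 6, 0], [85, 0, 0, 7, 0], [85, 0, 0, 7, 0]],
])

```text
time: 13.12
tool_pos: [0.4801, 0.068, 0.1469]
tool_rot: [-0.001, -0.0, 1.0, -0.004]
contact_force: [-1.2, -14.2, -2.4]
gripper_width: 0.997
```

```bash
python3 - <<'E'
from lip import *
im=np.mean([grab_frame("top").astype(float) for _ in range(4)],0)
print([tuple(np.round(lipz("top",im,q),4)) for q in(.25,.35,.45)]);s=state();print(s["tool_pos"],s["contact_force"])
E
```

```text
[(np.float64(0.2155), np.float64(144.6416)), (np.float64(0.2156), np.float64(144.6783)), (np.float64(0.2158), np.float64(144.7416))]
[0.48   0.068  0.1469] [  0.4206 -14.5732  -2.2456]
```

The lip followed and is now at 0.2156 in the top view. I'll withdraw and verify.

Request:
servo_tool([
  [[85, 0, -15, 0, 0], [85, 0, -60, 0, 0], [85, 0, -120, 0, 0], [85, 0, -180, 0, 0], [85, 0, -180, 0, 0]],
])

```text
time: 13.95
tool_pos: [0.48, -0.1116, 0.148]
tool_rot: [0.0, 0.002, 1.0, -0.0]
contact_force: [-0.4, 0.9, 0.9]
gripper_width: 0.994
```

```bash
python3 snap.py 8 2>/dev/null; python3 - <<'E'
from lip import *
for n in("side","top"):
    im=np.load(f"pics/{n}8.npy");print(n,[tuple(np.round(lipz(n,im,q),4)) for q in(.25,.35,.45)])
def crop(n,x,y,w,h,f):
    return cv2.resize(np.clip(np.load(f"pics/{n}8.npy")[y:y+h,x:x+w,::-1]*1.7,0,255).astype(np.uint8),None,fx=f,fy=f,interpolation=cv2.INTER_CUBIC)
cv2.imwrite("pics/j8.png",np.hstack([crop("side",205,95,150,200,2.9),crop("top",240,120,100,200,2.9)]))
E
```

```text
13.95 [ 0.48   -0.1116  0.148 ] [-0.3982  0.864   0.8623]
side 3213 [291.5721 194.2941] [[248.0, 245.3000030517578], [313.8999938964844, 129.10000610351562], [335.8999938964844, 141.60000610351562], [270.0, 257.79998779296875]]
top 3546 [302.8926 235.7961] [[288.8999938964844, 307.0], [292.1000061035156, 163.5], [317.29998779296875, 164.10000610351562], [314.0, 307.5]]
side [(np.float64(0.2141), np.float64(132.847)), (np.float64(0.2144), np.float64(133.0342)), (np.float64(0.2151), np.float64(133.3052))]
top [(np.float64(0.2156), np.float64(144.6655)), (np.float64(0.2155), np.float64(144.6685)), (np.float64(0.2158), np.float64(144.7464))]
```

View pics/j8.png

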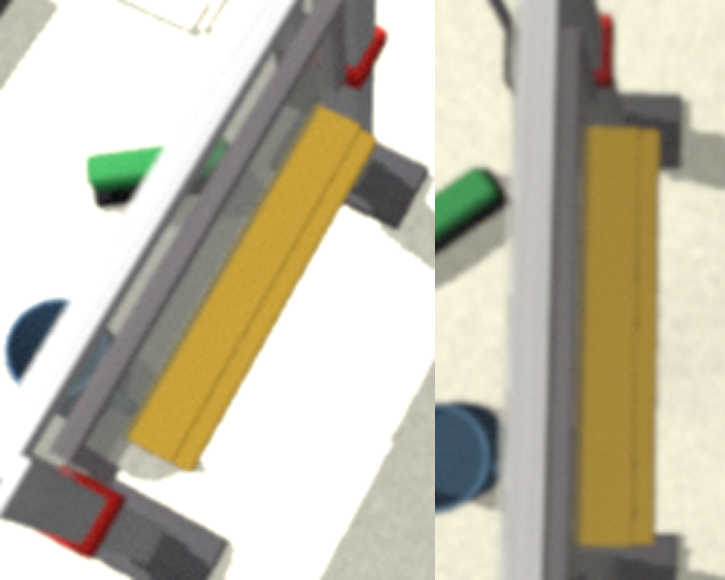

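View pics/top8.png

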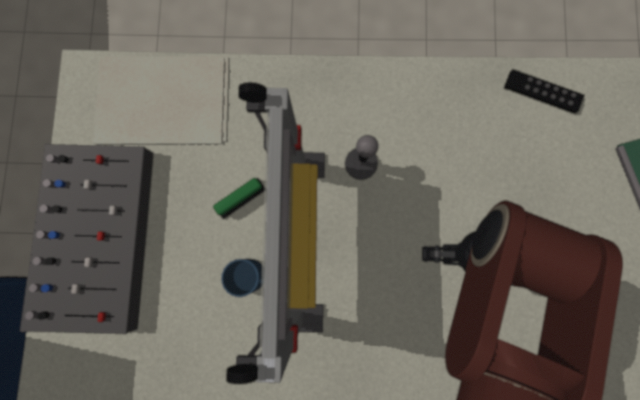

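```bash
python3 - <<'E'
from plant import job_done,state
print(state()["time"],state()["contact_force"]);print(job_done())
E
```

```text
14.35 [ 0.2900865  -0.05812502  0.14366313]
the job is handed in; nothing more can be done
None
```

I raised the window until the lip stood level with the red collars, drew the hand clear, and handed the job in at 14.35 s. `job_done()` gives no verdict, so the result below rests on my own measurements.

- **How it was pushed:** I did not push from beneath the lip with the fingertips. The moves can't tilt the hand, and no upward-facing part of it fitted under the lip at its starting height. Instead I pressed the outer side of one open finger on the lip plate's front edge at about 13–21 N and carried it up by friction. I never closed the fingers on the lip.
- **Slip on the way:** The first lift brought the lip from about 0.095 m to 0.2095 m. My second try slid over the edge and moved nothing. I came back about 12 mm lower and gained the last 6 mm.
- **Height:** The lip ended at 0.2145 m in the side view and 0.2156 m in the top view. I put the collars at about 0.216 m, with individual estimates from 0.213 to 0.222 m. The lip is therefore about 1 mm low, with 3–4 mm of uncertainty against the 10 mm allowed.
- **Surroundings:** The hand was about 18 cm back from the window, with only noise on the force reading. By eye in the last pictures, the microphone, mug, stapler and collars stood where they began.
- **Not confirmed:** I could not check which finger part the judge counts as touching `sash_c1`, since the contact was on the knuckle side of the finger rather than the tip.

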